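# Open the scrap caddy by its treadle and ease the lid shut

### The arm

A 6-joint arm with a two-finger parallel gripper is mounted at the origin on the work surface. World frame = base frame: x ahead of the robot, y to its left, z up, the work surface at z = 0. Lengths are in mm, angles in rad, forces in N, time in s.
With the tool pointing down it reaches from about 275 to 1000 mm from the base axis. Payload 8.4 kg.
Tool frame: the origin (TCP) lies between the finger pads; the fingertips stand 8 mm ahead of it and the grasp point (between the pads) lies 11 mm behind it (tcp_to_tips is the distance from the TCP to the fingertips, in mm); z points along the fingers, y is the line along which they close (so a half turn about z gives the same grasp; the last joint's range is limited). The gripper opens to 85 mm and grips with 20 to 120 N. Pads are 22 mm wide; open, the fingers measure 114 mm over their backs; the gripper's body (76 mm by 85 mm) begins 54 mm behind the grasp point. The pads swing forward as they close: fully open they stand 13 mm farther back than shut.
Start: joints at [-1.282, 0.353, 1.633, -0, 1.155, -0.002], TCP at [179.198, -598.762, 239.281] pointing down, gripper open.
Joint ranges: [-2.63, 2.63], [-0.92, 2.1], [0.06, 2.66], [-1.3, 4.44], [0, 2.69], [-3.02, 3.02]. Speed limits (rad/s): [2.22, 2.22, 2.79, 3.14, 3.14, 3.14].

### API

Orientations are given as [roll, pitch, yaw] about the fixed x, y, z axes, in that order (R = Rz(yaw) Ry(pitch) Rx(roll)).
In Python, from rig import * gives the robot as it stands.
- The arm moves only by the tool step_arm, never from a script. Its argument "motion" is a list of rows, each an object with "claw": the finger opening in mm, from 0 to 85.4; "delta_pos": the shift along the tool's x, y, z in mm, a list of three; "turn": the turn about the tool's z in rad. In form: [{"claw": claw, "delta_pos": [dx, dy, dz], "turn": turn}, ...]. A call has 1 to 8 rows; each row shifts and turns the commanded pose from where the row before left it, along the tool's axes as they then stand; what a row does not reach is not made up. A row lasts 1/12 s, in which the tool goes at most 41.7 mm and 7.16 degrees, less where a joint would pass 70% of its speed; a pose out of reach is approached as far as the arm can. A call is refused whole if a number of a shift passes 41.7 or a number of a turn 0.125, either way. A call with a gripper value outside its range is refused whole. The fingers move at their own pace and stop on an object; "force" is the grip in N (left out, the last holds). Time passes only in rows, so rows that do not move let the fingers close. It gives the time, the measured TCP pose, the force, the opening and the grip force at its end, in the units of the state.
- sense(): the state, without advancing time (a new reading comes with each control period).
- grab_frame(name): name is "scene" or "top" or "wrist"; returns a dict with "img" (384x512x3 uint8, red, green, blue), "vertical_fov" (degrees; the focal length in pixels is half the picture's height over the tangent of half this angle, whatever the lens; pixels are square), "cx", "cy" (the principal point, pixels), "D" ([k1, k2, p1, p2, k3] as OpenCV has them; the pictures are not rectified), "R" (3x3) and "t" (3): a world point X has camera coordinates R X + t. Camera axes: x right, y down, z forward; pixel columns grow to the right and rows downward; lengths in mm; the calibration is good to about 2 mm. A picture is of the moment at which its call begins. There is no depth.
- sign_off(): hands the job in; it is judged then, once.
The state is a dict: "clock": time; "qpos": joint angles; "qvel": joint speeds; "joint_efforts": joint torques, N m; "eef_pos": TCP position; "tcp_rot": TCP orientation; "contact_force": force on the tool from outside, world axes, zero at the start; "wrist_torque": the same for the moment, N m; "opening": opening from 0.0 (shut) to 1.0 (fully open); "grasp_force": force on a finger pad.
Only numpy, scipy, OpenCV 4.12 (cv2) and the standard library are available. Lean on these libraries where they do the work, as an engineer would, in place of code of your own. Each camera call takes 0.05 s, during which the arm holds its last target. There are 200 camera calls.

### The job

Press down the treadle of the low, wide steel caddy with your fingertips until its lid is fully open, and keep it open for about two seconds so that the scraps can be looked over. Then let the treadle come up slowly under your fingers so that the lid eases shut without slamming, and take your hand away. Work the lid only through its treadle, and leave the tall, narrow caddy shut and the pepper grinder, pinch bowl and tongs where they are.

Things in the scene. Friction and masses are not known exactly. Their poses are not given: they have to be found in the camera images.
- scrap_caddy: the low, wide open-topped steel scrap caddy, fixed to the ledge: 160 mm (x) by 150 mm (y), 100 mm high; origin at the centre of its underside, z up, the treadle side is its own -x side. A thin side arm and push rod run along its +y wall (reaching 13 mm out from it) and join treadle and lid
- scrap_lid: flat steel lid of the scrap caddy, 166 by 154 mm, 10 mm thick, lying on the rim; origin on its hinge, the caddy's far (+x) top edge, 100 mm up; its own x and z axes match the caddy's when shut; its front edge swings up and back about y to 1.0 rad when fully open
- scrap_lever (a joint): lever of the scrap caddy (rad): 0 = treadle up and lid shut, 0.40 = treadle fully down and lid fully open; the lid opens 2.5 times the lever's angle. No catch: the lid's weight brings the treadle back up (about 4 to 9 N down on the treadle to start, 1 to 4 N when fully open; let up evenly under the fingers over two seconds or more it shuts softly, but let go 5 mm or more short of its rest height it drops with a bang), so it falls shut when let go
- scrap_treadle (a point): centre line of the treadle's top face on the scrap caddy, 23 mm in from its front edge; the place to press. The treadle is a horizontal steel plate with four thin black grip strips, 75 mm deep (caddy x) by 90 mm wide (caddy y), 5 mm thick, in front of the caddy with an 8 mm gap to its front wall; its top is 78 mm above the ledge at rest. It turns about a pivot 115 mm behind this point and 18 mm below its top face. The point moves with the plate
- chip_caddy: the tall, narrow steel wood-chip caddy, fixed to the ledge, with the same kind of lid and treadle: 120 mm (x) by 110 mm (y), 160 mm high; origin at the centre of its underside, treadle on its own -x side; to be left shut
- chip_lever (a joint): lever of the chip caddy (rad): 0 = treadle up and lid shut, 0.40 = treadle fully down and lid fully open; the lid opens 2.5 times the lever's angle. No catch: the lid's weight brings the treadle back up, so it falls shut when let go
- grinder: loose blue plastic pepper grinder, upright, 58 mm across, 149 mm tall; origin at the centre of its underside
- bowl: loose white ceramic pinch bowl, 80 mm across the rim, 35 mm high; origin at the centre of its underside
- tongs: loose grey silicone-tipped tongs lying flat, about 245 mm long along their own x (tips to +x), 60 mm wide, 12 mm high; origin under their middle
Mind the look-alikes: they are no part of the job. Leave any green, orange or purple look-alike of the chip_caddy alone.

How it is judged:
By the outcome, as a careful person would: the job done as asked, in the order asked, and still so for the second after the job is handed in, with the robot touching nothing.
It also fails if it takes over 42 s, if anything falls off the work surface, if the arm or the gripper's body presses on something with over 40 N, if the wrist force passes 120 N, or if a joint passes its speed limit or range.

## Working session

There is one attempt and no reset: what is moved stays moved. The work goes in short steps, Python scripts to look and compute and a tool call to move; the robot and the scene stay as the last step left them, time stands still between calls to the robot, and variables do not carry over. Pictures are saved under pics/ and viewed, at most 10 in all, crops included, and the job is handed in when it is done.

Besides the shell and the picture viewer there is one more tool, called after "Request:" by a JSON object that holds its "name" and its "arguments", one argument or row to a line. step_arm: Moves the arm, as the interface text tells. Its arguments: {"type":"object","properties":{"motion":{"type":"array","items":{"type":"object","properties":{"claw":{"type":"number"},"delta_pos":{"type":"array","items":{"type":"number"}},"turn":{"type":"number"}}}},"force":{"type":"number"}},"required":["motion"]}

```bash
mkdir -p pics; cat > h.py <<'E'
from rig import *
import numpy as np, cv2
def cam(n):
    f=grab_frame(n); im=np.array(f["img"]); F=im.shape[0]/2/np.tan(np.radians(f["vertical_fov"])/2)
    K=np.array([[F,0,f["cx"]],[0,F,f["cy"]],[0,0,1]]); return im,K,np.array(f["D"],float),np.array(f["R"]),np.array(f["t"])
def onplane(c,px,z):
    _,K,D,R,t=c; u=cv2.undistortPoints(np.array(px,float).reshape(-1,1,2),K,D).reshape(-1,2)
    d=np.c_[u,np.ones(len(u))]@R; o=-R.T@t; z=np.broadcast_to(z,len(u)); return o+d*((z-o[2])/d[:,2])[:,None]
def proj(c,X):
    _,K,D,R,t=c; return cv2.projectPoints(np.array(X,float).reshape(-1,1,3),cv2.Rodrigues(R)[0],t,K,D)[0].reshape(-1,2)
def save(im,n): cv2.imwrite("pics/"+n,im[...,::-1])
E
python3 - <<'E'
from h import *
a=cam("scene");b=cam("top")
save(cv2.resize(a[0],(800,600)),"s1.png");save(cv2.resize(b[0],(800,600)),"t1.png")
np.savez("f1.npz",a=a[0],b=b[0])
print(sense())
for c in(a,b): print(-c[3].T@c[4], c[3][2])
E
```

```text
{'clock': 0.1, 'qpos': array([-1.28241538e+00,  3.53606347e-01,  1.63408402e+00, -2.57694138e-05,
        1.15521154e+00, -2.36865150e-03]), 'qvel': array([ 0.0009926 , -0.00085652, -0.00193797,  0.00025384,  0.00026649,
       -0.00149364]), 'joint_efforts': array([-4.18873633e-04, -6.06356907e+01, -3.42818105e+01, -9.74623117e-05,
        3.84361818e-03,  2.67795497e-05]), 'eef_pos': array([ 179.05591179, -598.34582957,  238.60922446]), 'tcp_rot': array([-3.14028335e+00,  2.04610650e-05,  2.90760030e-01]), 'contact_force': array([-0.7529194 ,  0.12202946, -0.18620823]), 'wrist_torque': array([-0.02263993,  0.01149707, -0.00654126]), 'grasp_force': 0.0, 'opening': 0.9970510752434523}
[ 727.8127477   526.60578889 1503.73952878] [-0.13686085 -0.27149621 -0.95265887]
[ 288.21635811   94.56718938 1798.95778084] [ 0.13676637  0.00347137 -0.99059725]
```

View pics/s1.png

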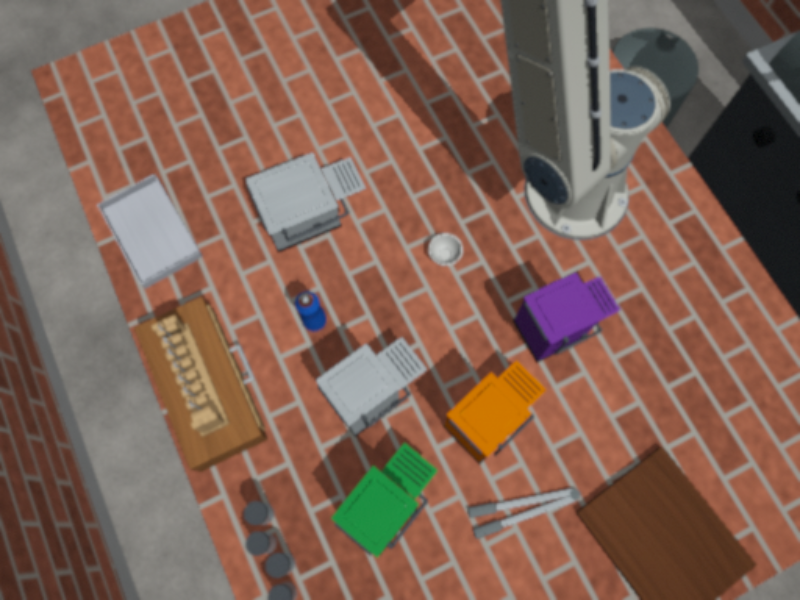

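View pics/t1.png

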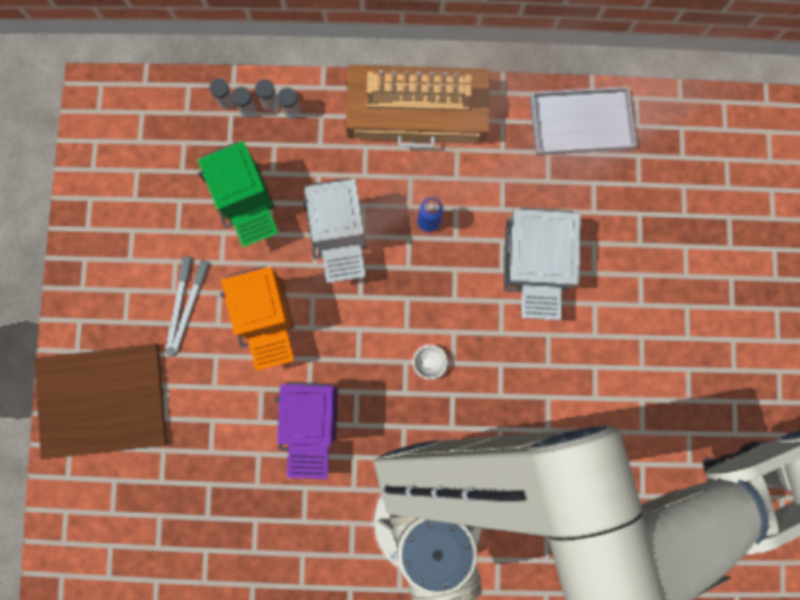

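The scene view has two steel caddies. The low, wide one has its lid at (295,198) in scene and (545,248) in top, with its treadle at (542,302) in top. The tall, narrow steel one has its lid at (335,212) and treadle at (344,264) in top. Green (235,190), orange (257,310) and purple (306,425) are look-alikes. I choose the wide one on the right. Next I'll measure it and crop in close.

```bash
python3 - <<'E'
from h import *
for n in("top","scene"):
    c=cam(n); im=c[0]; hsv=cv2.cvtColor(im,cv2.COLOR_RGB2HSV)
    m=((hsv[...,1]<45)&(hsv[...,2]>120)).astype(np.uint8)
    k=.64
    x0,x1,y0,y1=[int(v*k) for v in ((490,610,195,330) if n=="top" else (235,375,140,255))]
    s=np.zeros_like(m); s[y0:y1,x0:x1]=m[y0:y1,x0:x1]
    N,l,st,ce=cv2.connectedComponentsWithStats(s)
    for i in range(1,N):
        if st[i,4]>60:
            cn=cv2.findContours((l==i).astype(np.uint8),0,1)[0][0]; r=cv2.minAreaRect(cn); bx=cv2.boxPoints(r)
            print(n,st[i],np.round(bx).tolist()); 
            for z in(78,110): print(z,onplane(c,bx,z)[:,:2].round().tolist(), onplane(c,[r[0]],z)[0,:2].round(1))
    save(cv2.resize(im[y0:y1,x0:x1],None,fx=5,fy=5,interpolation=cv2.INTER_CUBIC),"c_%s.png"%n)
E
```

```text
top [ 313  124   77   59 2199] [[313.0, 124.0], [389.0, 124.0], [389.0, 182.0], [313.0, 182.0]]
78 [[760.0, -124.0], [769.0, -404.0], [554.0, -401.0], [546.0, -126.0]] [ 656.5 -262.8]
110 [[752.0, -120.0], [760.0, -394.0], [549.0, -391.0], [542.0, -122.0]] [ 649.7 -256.2]
top [313 153  11  22  91] [[313.0, 153.0], [323.0, 153.0], [323.0, 174.0], [313.0, 174.0]]
78 [[652.0, -125.0], [653.0, -161.0], [576.0, -161.0], [575.0, -125.0]] [ 614.3 -143.1]
110 [[646.0, -121.0], [647.0, -156.0], [571.0, -157.0], [570.0, -121.0]] [ 608.2 -138.7]
top [313 182  47  29 623] [[312.0, 186.0], [358.0, 178.0], [362.0, 203.0], [316.0, 211.0]]
78 [[532.0, -122.0], [565.0, -287.0], [475.0, -302.0], [443.0, -137.0]] [ 503.5 -211.7]
110 [[528.0, -118.0], [560.0, -280.0], [471.0, -294.0], [440.0, -133.0]] [ 499.5 -206. ]
top [368 193  22  18  63] [[367.0, 209.0], [368.0, 193.0], [389.0, 194.0], [388.0, 210.0]]
78 [[453.0, -321.0], [513.0, -324.0], [511.0, -400.0], [451.0, -396.0]] [ 482.  -360.3]
110 [[450.0, -313.0], [509.0, -316.0], [506.0, -391.0], [448.0, -387.0]] [ 478.4 -351.8]
scene [ 150   89   90  
[... 353 characters left out ...]
38.0], [432.0, -340.0], [432.0, -186.0], [459.0, -184.0]] [ 445.4 -261. ]
110 [[465.0, -318.0], [439.0, -321.0], [439.0, -170.0], [465.0, -168.0]] [ 451.8 -243.3]
scene [150 116  22  47 116] [[148.0, 117.0], [153.0, 115.0], [174.0, 161.0], [170.0, 163.0]]
78 [[746.0, -351.0], [728.0, -352.0], [728.0, -150.0], [746.0, -149.0]] [ 737.  -248.4]
110 [[746.0, -331.0], [728.0, -332.0], [728.0, -134.0], [746.0, -134.0]] [ 736.8 -231. ]
scene [191 149  27  14  95] [[191.0, 149.0], [217.0, 149.0], [217.0, 162.0], [191.0, 162.0]]
78 [[657.0, -164.0], [575.0, -122.0], [595.0, -77.0], [677.0, -118.0]] [ 626.2 -120.1]
110 [[659.0, -148.0], [578.0, -108.0], [598.0, -63.0], [678.0, -103.0]] [ 628.5 -105.6]
```

View pics/c_top.png

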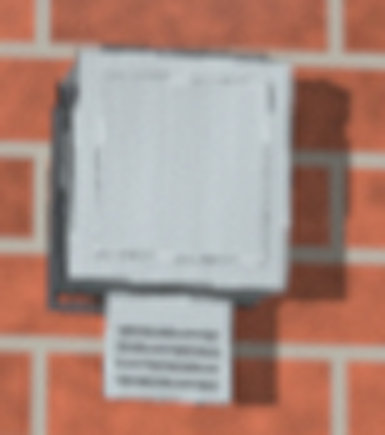

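The crop confirms the low, wide caddy: a nearly square lid on a short body, the side arm on its left (+y) wall, and a grey treadle with four black strips. The crop corners are lid (80,50) (292,60) (290,290) (68,277) and treadle front edge (105,397)–(230,403).

```bash
python3 - <<'E'
from h import *
c=cam("top")
P=lambda q:np.array(q,float)/5+[313-.4,124-.4]
L=onplane(c,P([(80,50),(292,60),(290,290),(68,277)]),110)[:,:2]
T=onplane(c,P([(105,397),(230,403)]),78)[:,:2]
print(L.round(),L.mean(0).round(1),T.round(1))
e=[L[0]-L[3],L[1]-L[2]]; print([np.linalg.norm(v) for v in e],[np.arctan2(v[1],v[0]) for v in e])
w=[L[0]-L[1],L[3]-L[2],T[0]-T[1]]; print([np.linalg.norm(v) for v in w],[np.arctan2(-v[0],v[1]) for v in w])
yaw=np.mean([np.arctan2(v[1],v[0]) for v in e]+[np.arctan2(-v[0],v[1]) for v in w])
u=np.array([np.cos(yaw),np.sin(yaw)]); 
print(yaw,"from treadle",T.mean(0)+23*u)
# lid spans x: hinge +80 .. -86 -> centre -3 ; treadle front = -80-8-75=-163 ; point = -140
print("from lid",L.mean(0)-137*u)
s=cam("scene")
X=np.r_[T.mean(0)+23*u,78]; n=np.array([-u[1],u[0]])
C=[np.r_[T.mean(0)+a*u+b*n,78] for a,b in((0,45),(0,-45),(75,-45),(75,45))]
im=s[0].copy()
im=cv2.resize(im[70:180,130:260],None,fx=5,fy=5,interpolation=cv2.INTER_CUBIC)
for q in proj(s,C+[X]): cv2.circle(im,tuple(int(v) for v in ((q-[130,70])+.5)*5),4,(255,0,0),-1)
save(im,"c2.png")
E
```

```text
[[ 718. -176.]
 [ 715. -329.]
 [ 549. -326.]
 [ 554. -168.]] [ 633.9 -249.6] [[ 472.8 -200.2]
 [ 470.9 -290. ]]
[np.float64(164.5532087567451), np.float64(166.66882505010864)] [np.float64(-0.04725028072103735), np.float64(-0.016930257334299374)]
[np.float64(152.62208815430162), np.float64(157.62459916567224), np.float64(89.7810111715465)] [np.float64(-0.016358747691806164), np.float64(-0.03027896815145696), np.float64(-0.02090319644170301)]
-0.02634429006806057 from treadle [ 494.81801695 -245.69673284]
from lid [ 496.99449211 -245.9649189 ]
```

View pics/c2.png

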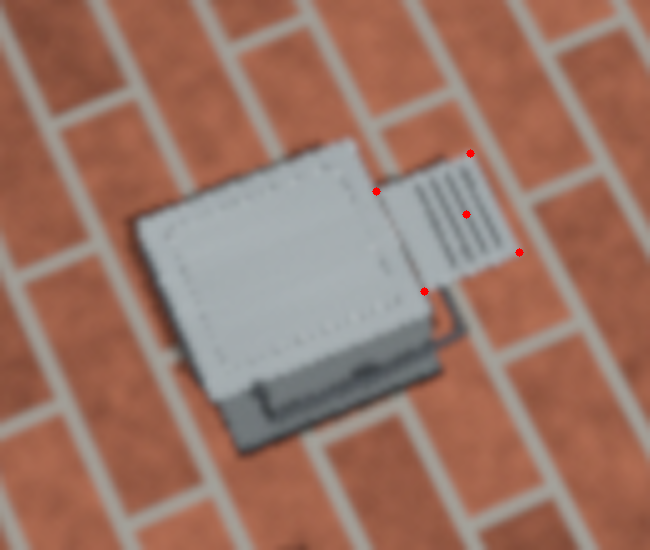

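The treadle point is about (495.5, -246), yaw -0.026, and the scene view agrees with it. Moving above it with the fingers shut.

Request:
{"name": "step_arm", "arguments": {
  "force": 20,
  "motion": [
    {"claw": 0, "delta_pos": [0, 0, 0], "turn": 0.105},
    {"claw": 0, "delta_pos": [0, 0, 0], "turn": 0.105},
    {"claw": 0, "delta_pos": [0, 0, 0], "turn": 0.105},
    {"claw": 0, "delta_pos": [15, -18, 0], "turn": 0},
    {"claw": 0, "delta_pos": [20, -24, 0], "turn": 0},
    {"claw": 0, "delta_pos": [20, -24, 0], "turn": 0},
    {"claw": 0, "delta_pos": [20, -24, 0], "turn": 0},
    {"claw": 0, "delta_pos": [20, -24, 0], "turn": 0}
  ]
}}

```text
clock: 0.97
eef_pos: [277.6, -486.0, 239.2]
tcp_rot: [-3.142, -0.0, -0.025]
contact_force: [-0.0, -0.3, 0.8]
opening: -0.001
grasp_force: 0.0
```

Request:
{"name": "step_arm", "arguments": {
  "motion": [
    {"claw": 0, "delta_pos": [22, -25, 0], "turn": 0},
    {"claw": 0, "delta_pos": [22, -25, 0], "turn": 0},
    {"claw": 0, "delta_pos": [22, -25, 0], "turn": 0},
    {"claw": 0, "delta_pos": [22, -25, 0], "turn": 0},
    {"claw": 0, "delta_pos": [22, -25, 0], "turn": 0},
    {"claw": 0, "delta_pos": [22, -25, 0], "turn": 0},
    {"claw": 0, "delta_pos": [22, -25, 0], "turn": 0},
    {"claw": 0, "delta_pos": [20, -25, 0], "turn": 0}
  ]
}}

```text
clock: 1.63
eef_pos: [456.9, -290.0, 239.4]
tcp_rot: [3.141, -0.0, -0.024]
contact_force: [1.0, -0.2, -0.4]
opening: -0.0
grasp_force: 0.0
```

Request:
{"name": "step_arm", "arguments": {
  "motion": [
    {"claw": 0, "delta_pos": [19, -22, 0], "turn": 0},
    {"claw": 0, "delta_pos": [19, -22, 0], "turn": 0},
    {"claw": 0, "delta_pos": [0, 0, 20], "turn": 0},
    {"claw": 0, "delta_pos": [0, 0, 25], "turn": 0},
    {"claw": 0, "delta_pos": [0, 0, 25], "turn": 0},
    {"claw": 0, "delta_pos": [0, 0, 25], "turn": 0},
    {"claw": 0, "delta_pos": [0, 0, 20], "turn": 0},
    {"claw": 0, "delta_pos": [0, 0, 10], "turn": 0}
  ]
}}

```text
clock: 2.3
eef_pos: [493.5, -247.6, 111.8]
tcp_rot: [-3.14, 0.003, -0.024]
contact_force: [-0.3, 0.6, 1.3]
opening: -0.001
grasp_force: 0.0
```

```bash
python3 - <<'E'
from h import *
s=cam("scene"); w=cam("wrist"); S=sense(); print(S["eef_pos"],S["contact_force"])
a=cv2.resize(s[0][70:180,130:260],(390,330),interpolation=cv2.INTER_CUBIC)
b=cv2.resize(w[0],(390,293)); b=np.pad(b,((0,37),(0,0),(0,0)))
save(np.hstack([a,b]),"p3.png")
E
```

```text
[ 493.76492369 -247.78405089  112.75185668] [-0.29130062 -0.29812987 -0.36700927]
```

View pics/p3.png

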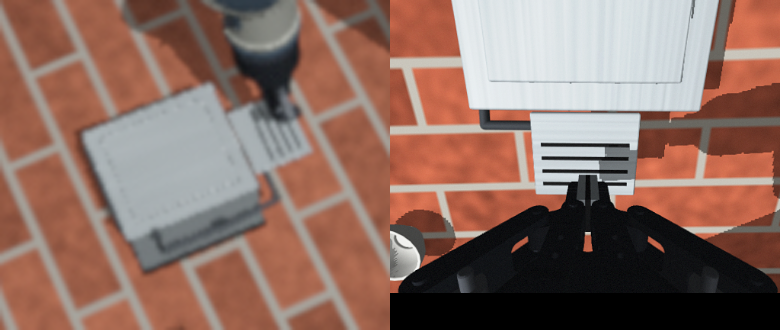

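The fingertips are centred over the treadle strips; in the wrist half they sit at (588,185) between plate edges 530 and 640. Descending to contact, then pressing slowly.

Request:
{"name": "step_arm", "arguments": {
  "motion": [
    {"claw": 0, "delta_pos": [1, -1, 10], "turn": 0},
    {"claw": 0, "delta_pos": [0, 0, 8], "turn": 0},
    {"claw": 0, "delta_pos": [0, 0, 3], "turn": 0},
    {"claw": 0, "delta_pos": [0, 0, 2], "turn": 0},
    {"claw": 0, "delta_pos": [0, 0, 2], "turn": 0},
    {"claw": 0, "delta_pos": [0, 0, 2], "turn": 0}
  ]
}}

```text
clock: 2.9
eef_pos: [496.0, -247.5, 87.5]
tcp_rot: [3.141, -0.001, -0.024]
contact_force: [-0.1, 0.1, -0.6]
opening: 0.004
grasp_force: 0.0
```

Request:
{"name": "step_arm", "arguments": {
  "motion": [
    {"claw": 0, "delta_pos": [0, 0, 2], "turn": 0},
    {"claw": 0, "delta_pos": [0, 0, 2], "turn": 0},
    {"claw": 0, "delta_pos": [0, 0, 2], "turn": 0},
    {"claw": 0, "delta_pos": [0, 0, 2], "turn": 0},
    {"claw": 0, "delta_pos": [0, 0, 2], "turn": 0}
  ]
}}

```text
clock: 3.32
eef_pos: [495.1, -247.4, 77.5]
tcp_rot: [3.142, 0.001, -0.024]
contact_force: [-4.9, -0.2, 5.4]
opening: 0.002
grasp_force: 3.2
```

Request:
{"name": "step_arm", "arguments": {
  "motion": [
    {"claw": 0, "delta_pos": [0, 0, 2.5], "turn": 0},
    {"claw": 0, "delta_pos": [0, 0, 2.5], "turn": 0},
    {"claw": 0, "delta_pos": [0, 0, 2.5], "turn": 0},
    {"claw": 0, "delta_pos": [0, 0, 2.5], "turn": 0},
    {"claw": 0, "delta_pos": [0, 0, 2.5], "turn": 0},
    {"claw": 0, "delta_pos": [0, 0, 2.5], "turn": 0},
    {"claw": 0, "delta_pos": [0, 0, 2.5], "turn": 0},
    {"claw": 0, "delta_pos": [0, 0, 2.5], "turn": 0}
  ]
}}

```text
clock: 3.98
eef_pos: [495.2, -247.4, 57.1]
tcp_rot: [-3.141, 0.001, -0.024]
contact_force: [-4.4, -1.2, 4.1]
opening: -0.001
grasp_force: 2.4
```

Request:
{"name": "step_arm", "arguments": {
  "motion": [
    {"claw": 0, "delta_pos": [0, 0, 2.5], "turn": 0},
    {"claw": 0, "delta_pos": [0, 0, 2.5], "turn": 0},
    {"claw": 0, "delta_pos": [0, 0, 2], "turn": 0},
    {"claw": 0, "delta_pos": [0, 0, 2], "turn": 0},
    {"claw": 0, "delta_pos": [0, 0, 2], "turn": 0}
  ]
}}

```text
clock: 4.4
eef_pos: [496.6, -247.5, 46.3]
tcp_rot: [3.141, -0.002, -0.024]
contact_force: [1.5, -0.6, 2.4]
opening: -0.002
grasp_force: 1.4
```

Request:
{"name": "step_arm", "arguments": {
  "motion": [
    {"claw": 0, "delta_pos": [0, 0, 1.5], "turn": 0},
    {"claw": 0, "delta_pos": [0, 0, 1.5], "turn": 0},
    {"claw": 0, "delta_pos": [0, 0, 1], "turn": 0},
    {"claw": 0, "delta_pos": [0, 0, 1], "turn": 0}
  ]
}}

```text
clock: 4.73
eef_pos: [496.9, -247.6, 43.0]
tcp_rot: [3.141, -0.002, -0.024]
contact_force: [-6.9, 3.1, 35.4]
opening: -0.0
grasp_force: 17.4
```

Force jumped to 35 N, so the treadle is on its stop. I'll ease off slightly, hold, and check the lid.

Request:
{"name": "step_arm", "arguments": {
  "motion": [
    {"claw": 0, "delta_pos": [0, 0, -0.7], "turn": 0},
    {"claw": 0, "delta_pos": [0, 0, 0], "turn": 0},
    {"claw": 0, "delta_pos": [0, 0, 0], "turn": 0},
    {"claw": 0, "delta_pos": [0, 0, 0], "turn": 0}
  ]
}}

```text
clock: 5.07
eef_pos: [496.8, -247.6, 43.3]
tcp_rot: [3.141, -0.002, -0.024]
contact_force: [-2.8, 1.9, 17.6]
opening: 0.001
grasp_force: 8.5
```

```bash
python3 - <<'E'
from h import *
s=cam("scene"); w=cam("wrist"); S=sense(); print(S["clock"],S["eef_pos"],S["contact_force"])
a=cv2.resize(s[0][70:180,130:260],(390,330),interpolation=cv2.INTER_CUBIC)
b=cv2.resize(w[0],(390,293)); b=np.pad(b,((0,37),(0,0),(0,0)))
# predicted front-edge corners of lid (top face) at lever .40 and .38
u=np.array([np.cos(.026),-np.sin(.026)]);n=np.array([-u[1],u[0]]); H=np.array([496,-246])+220*u
for L,c in((.40,(255,0,0)),(.37,(0,0,255))):
    t=2.5*L; x=-166*np.cos(t)+10*np.sin(t); z=100+166*np.sin(t)+10*np.cos(t)
    for q in proj(s,[np.r_[H+x*u+k*n,z] for k in(77,-77)]): print(L,q.round(1)); cv2.circle(a,tuple(int(v) for v in (q-[130,70]+.5)*3),2,c,-1)
save(np.hstack([a,b]),"p4.png")
E
```

```text
5.1667 [ 496.83293793 -247.58070027   43.35500836] [-2.71054539  1.18119341 18.37526548]
0.4 [188.  122.3]
0.4 [170.5  84.5]
0.37 [191.4 122. ]
0.37 [173.9  84.4]
```

View pics/p4.png

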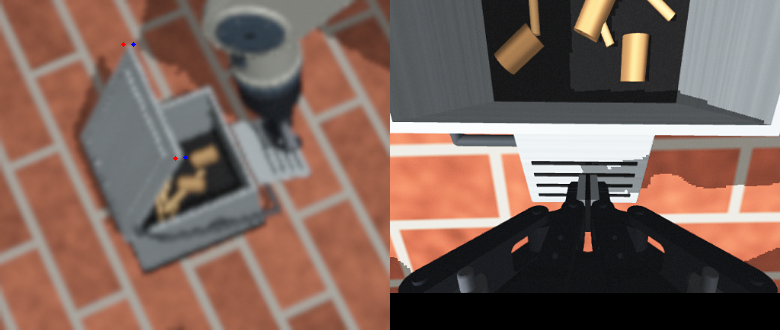

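The lid stands wide open: its front corners are at (128,45) and (178,157), matching the predicted full opening. 18 N against the stop agrees with that. Holding.

Request:
{"name": "step_arm", "arguments": {
  "motion": [
    {"claw": 0, "delta_pos": [0, 0, 0]},
    {"claw": 0, "delta_pos": [0, 0, 0]},
    {"claw": 0, "delta_pos": [0, 0, 0]},
    {"claw": 0, "delta_pos": [0, 0, 0]},
    {"claw": 0, "delta_pos": [0, 0, 0]},
    {"claw": 0, "delta_pos": [0, 0, 0]},
    {"claw": 0, "delta_pos": [0, 0, 0]},
    {"claw": 0, "delta_pos": [0, 0, 0]}
  ]
}}

```text
schema error: expected keys claw, delta_pos, turn
```

Request:
{"name": "step_arm", "arguments": {
  "motion": [
    {"claw": 0, "delta_pos": [0, 0, 0]},
    {"claw": 0, "delta_pos": [0, 0, 0]},
    {"claw": 0, "delta_pos": [0, 0, 0]},
    {"claw": 0, "delta_pos": [0, 0, 0]},
    {"claw": 0, "delta_pos": [0, 0, 0]},
    {"claw": 0, "delta_pos": [0, 0, 0]},
    {"claw": 0, "delta_pos": [0, 0, 0]},
    {"claw": 0, "delta_pos": [0, 0, 0]}
  ]
}}

```text
schema error: expected keys claw, delta_pos, turn
```

Request:
{"name": "step_arm", "arguments": {
  "motion": [
    {"claw": 0, "delta_pos": [0, 0, 0]},
    {"claw": 0, "delta_pos": [0, 0, 0]},
    {"claw": 0, "delta_pos": [0, 0, 0]},
    {"claw": 0, "delta_pos": [0, 0, 0]},
    {"claw": 0, "delta_pos": [0, 0, 0]},
    {"claw": 0, "delta_pos": [0, 0, 0]},
    {"claw": 0, "delta_pos": [0, 0, 0]}
  ]
}}

```text
schema error: expected keys claw, delta_pos, turn
```

Request:
{"name": "step_arm", "arguments": {
  "motion": [
    {"claw": 0, "delta_pos": [0, 0, 0], "turn": 0},
    {"claw": 0, "delta_pos": [0, 0, 0], "turn": 0},
    {"claw": 0, "delta_pos": [0, 0, 0], "turn": 0},
    {"claw": 0, "delta_pos": [0, 0, 0], "turn": 0},
    {"claw": 0, "delta_pos": [0, 0, 0], "turn": 0},
    {"claw": 0, "delta_pos": [0, 0, 0], "turn": 0},
    {"claw": 0, "delta_pos": [0, 0, 0], "turn": 0},
    {"claw": 0, "delta_pos": [0, 0, 0], "turn": 0}
  ]
}}

```text
clock: 5.83
eef_pos: [496.8, -247.6, 43.4]
tcp_rot: [3.141, -0.002, -0.024]
contact_force: [-2.8, 2.4, 16.9]
opening: 0.003
grasp_force: 8.6
```

Request:
{"name": "step_arm", "arguments": {
  "motion": [
    {"claw": 0, "delta_pos": [0, 0, 0], "turn": 0},
    {"claw": 0, "delta_pos": [0, 0, 0], "turn": 0},
    {"claw": 0, "delta_pos": [0, 0, 0], "turn": 0},
    {"claw": 0, "delta_pos": [0, 0, 0], "turn": 0},
    {"claw": 0, "delta_pos": [0, 0, 0], "turn": 0},
    {"claw": 0, "delta_pos": [0, 0, 0], "turn": 0},
    {"claw": 0, "delta_pos": [0, 0, 0], "turn": 0},
    {"claw": 0, "delta_pos": [0, 0, 0], "turn": 0}
  ]
}}

```text
clock: 6.5
eef_pos: [496.8, -247.6, 43.3]
tcp_rot: [3.141, -0.002, -0.024]
contact_force: [-2.3, 1.4, 17.9]
opening: -0.001
grasp_force: 8.6
```

Request:
{"name": "step_arm", "arguments": {
  "motion": [
    {"claw": 0, "delta_pos": [0, 0, 0], "turn": 0},
    {"claw": 0, "delta_pos": [0, 0, 0], "turn": 0},
    {"claw": 0, "delta_pos": [0, 0, 0], "turn": 0},
    {"claw": 0, "delta_pos": [0, 0, 0], "turn": 0},
    {"claw": 0, "delta_pos": [0, 0, 0], "turn": 0},
    {"claw": 0, "delta_pos": [0, 0, 0], "turn": 0}
  ]
}}

```text
clock: 7.0
eef_pos: [496.8, -247.6, 43.4]
tcp_rot: [3.141, -0.002, -0.024]
contact_force: [-1.3, 2.3, 16.7]
opening: -0.002
grasp_force: 8.6
```

Request:
{"name": "step_arm", "arguments": {
  "motion": [
    {"claw": 0, "delta_pos": [0, 0, -0.5], "turn": 0},
    {"claw": 0, "delta_pos": [0, 0, -1], "turn": 0},
    {"claw": 0, "delta_pos": [0, 0, -1], "turn": 0},
    {"claw": 0, "delta_pos": [0, 0, -1], "turn": 0},
    {"claw": 0, "delta_pos": [0, 0, -1], "turn": 0},
    {"claw": 0, "delta_pos": [0, 0, -1], "turn": 0},
    {"claw": 0, "delta_pos": [0, 0, -1], "turn": 0},
    {"claw": 0, "delta_pos": [0, 0, -1], "turn": 0}
  ]
}}

```text
clock: 7.67
eef_pos: [495.5, -247.4, 49.4]
tcp_rot: [-3.142, 0.001, -0.024]
contact_force: [-1.6, -1.0, 2.8]
opening: -0.002
grasp_force: 1.5
```

Request:
{"name": "step_arm", "arguments": {
  "motion": [
    {"claw": 0, "delta_pos": [0, 0, -1], "turn": 0},
    {"claw": 0, "delta_pos": [0, 0, -1], "turn": 0},
    {"claw": 0, "delta_pos": [0, 0, -1], "turn": 0},
    {"claw": 0, "delta_pos": [0, 0, -1], "turn": 0},
    {"claw": 0, "delta_pos": [0, 0, -1], "turn": 0},
    {"claw": 0, "delta_pos": [0, 0, -1], "turn": 0},
    {"claw": 0, "delta_pos": [0, 0, -1], "turn": 0},
    {"claw": 0, "delta_pos": [0, 0, -1], "turn": 0}
  ]
}}

```text
clock: 8.33
eef_pos: [495.4, -247.1, 57.4]
tcp_rot: [-3.141, 0.001, -0.024]
contact_force: [-4.3, 0.6, 3.2]
opening: 0.003
grasp_force: 2.1
```

Request:
{"name": "step_arm", "arguments": {
  "motion": [
    {"claw": 0, "delta_pos": [0, 0, -1], "turn": 0},
    {"claw": 0, "delta_pos": [0, 0, -1], "turn": 0},
    {"claw": 0, "delta_pos": [0, 0, -1], "turn": 0},
    {"claw": 0, "delta_pos": [0, 0, -1], "turn": 0},
    {"claw": 0, "delta_pos": [0, 0, -1], "turn": 0},
    {"claw": 0, "delta_pos": [0, 0, -1], "turn": 0},
    {"claw": 0, "delta_pos": [0, 0, -1], "turn": 0},
    {"claw": 0, "delta_pos": [0, 0, -1], "turn": 0}
  ]
}}

```text
clock: 9.0
eef_pos: [495.8, -247.3, 65.6]
tcp_rot: [-3.141, 0.0, -0.024]
contact_force: [-4.1, 1.6, 4.3]
opening: 0.0
grasp_force: 2.6
```

Request:
{"name": "step_arm", "arguments": {
  "motion": [
    {"claw": 0, "delta_pos": [0, 0, -1], "turn": 0},
    {"claw": 0, "delta_pos": [0, 0, -1], "turn": 0},
    {"claw": 0, "delta_pos": [0, 0, -1], "turn": 0},
    {"claw": 0, "delta_pos": [0, 0, -1], "turn": 0},
    {"claw": 0, "delta_pos": [0, 0, -1], "turn": 0},
    {"claw": 0, "delta_pos": [0, 0, -1], "turn": 0},
    {"claw": 0, "delta_pos": [0, 0, -1], "turn": 0},
    {"claw": 0, "delta_pos": [0, 0, -1], "turn": 0}
  ]
}}

```text
clock: 9.67
eef_pos: [495.9, -247.3, 73.7]
tcp_rot: [-3.142, -0.0, -0.024]
contact_force: [-4.0, 2.4, 5.6]
opening: -0.004
grasp_force: 2.8
```

Request:
{"name": "step_arm", "arguments": {
  "motion": [
    {"claw": 0, "delta_pos": [0, 0, -1], "turn": 0},
    {"claw": 0, "delta_pos": [0, 0, -1], "turn": 0},
    {"claw": 0, "delta_pos": [0, 0, -1], "turn": 0},
    {"claw": 0, "delta_pos": [0, 0, -1], "turn": 0},
    {"claw": 0, "delta_pos": [0, 0, -0.8], "turn": 0},
    {"claw": 0, "delta_pos": [0, 0, -0.8], "turn": 0},
    {"claw": 0, "delta_pos": [0, 0, -0.8], "turn": 0},
    {"claw": 0, "delta_pos": [0, 0, -0.8], "turn": 0}
  ]
}}

```text
clock: 10.33
eef_pos: [496.5, -247.4, 81.1]
tcp_rot: [3.141, -0.001, -0.024]
contact_force: [-2.1, 3.6, 5.7]
opening: -0.001
grasp_force: 2.9
```

Still carrying the load, with about 5 mm to go. Easing more slowly.

Request:
{"name": "step_arm", "arguments": {
  "motion": [
    {"claw": 0, "delta_pos": [0, 0, -0.6], "turn": 0},
    {"claw": 0, "delta_pos": [0, 0, -0.6], "turn": 0},
    {"claw": 0, "delta_pos": [0, 0, -0.6], "turn": 0},
    {"claw": 0, "delta_pos": [0, 0, -0.6], "turn": 0},
    {"claw": 0, "delta_pos": [0, 0, -0.6], "turn": 0},
    {"claw": 0, "delta_pos": [0, 0, -0.6], "turn": 0},
    {"claw": 0, "delta_pos": [0, 0, -0.6], "turn": 0},
    {"claw": 0, "delta_pos": [0, 0, -0.6], "turn": 0}
  ]
}}

```text
clock: 11.0
eef_pos: [497.2, -247.4, 86.0]
tcp_rot: [3.141, -0.003, -0.024]
contact_force: [-0.7, 3.0, 4.6]
opening: 0.005
grasp_force: 2.5
```

Request:
{"name": "step_arm", "arguments": {
  "motion": [
    {"claw": 0, "delta_pos": [0, 0, -0.6], "turn": 0},
    {"claw": 0, "delta_pos": [0, 0, -0.6], "turn": 0},
    {"claw": 0, "delta_pos": [0, 0, -0.6], "turn": 0},
    {"claw": 0, "delta_pos": [0, 0, -0.6], "turn": 0},
    {"claw": 0, "delta_pos": [0, 0, -0.6], "turn": 0},
    {"claw": 0, "delta_pos": [0, 0, -0.6], "turn": 0},
    {"claw": 0, "delta_pos": [0, 0, -0.6], "turn": 0},
    {"claw": 0, "delta_pos": [0, 0, -0.6], "turn": 0}
  ]
}}

```text
clock: 11.67
eef_pos: [495.8, -247.3, 90.3]
tcp_rot: [3.142, -0.0, -0.024]
contact_force: [0.1, -0.0, -0.2]
opening: -0.004
grasp_force: 0.0
```

Free of the treadle and shut. Lifting away.

Request:
{"name": "step_arm", "arguments": {
  "motion": [
    {"claw": 0, "delta_pos": [0, 0, -5], "turn": 0},
    {"claw": 0, "delta_pos": [0, 0, -12], "turn": 0},
    {"claw": 0, "delta_pos": [0, 0, -20], "turn": 0},
    {"claw": 0, "delta_pos": [0, 0, -25], "turn": 0},
    {"claw": 0, "delta_pos": [0, 0, -25], "turn": 0},
    {"claw": 0, "delta_pos": [0, 0, -20], "turn": 0},
    {"claw": 0, "delta_pos": [0, 0, -12], "turn": 0},
    {"claw": 0, "delta_pos": [0, 0, 0], "turn": 0}
  ]
}}

```text
clock: 12.33
eef_pos: [497.3, -248.1, 212.7]
tcp_rot: [3.139, -0.005, -0.024]
contact_force: [0.1, -0.3, 1.1]
opening: 0.0
grasp_force: 0.0
```

```bash
python3 - <<'E'
from h import *
s=cam("scene"); S=sense(); print(S["clock"],S["eef_pos"],S["contact_force"])
save(cv2.resize(s[0],(800,600)),"p5.png")
E
```

```text
12.3833 [ 496.45884099 -247.68026874  210.76956735] [-0.91189811  0.90745708 -0.87567756]
```

View pics/p5.png

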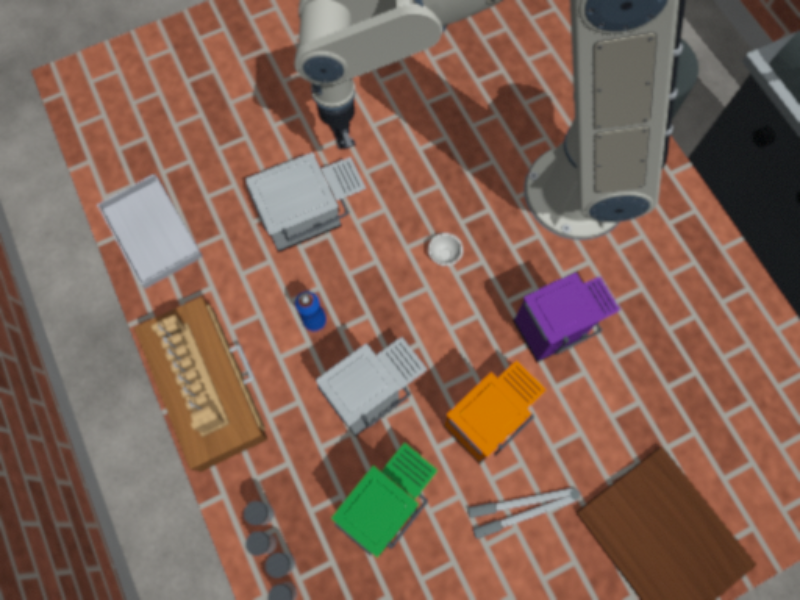

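The wide caddy's lid is shut at (295,198). The tall caddy (365,385), bowl (445,248), grinder (310,310) and tongs (525,512) are where they started, and the hand is clear.

```bash
python3 -c "from rig import *; print(sign_off())"
```

```text
the job is handed in; nothing more can be done
None
```

I pressed the wide caddy's treadle to its stop, held the lid open for about 2.3 s, let it ease shut over about 4 s, took the hand clear and handed the job in at about 12.4 s on the clock, with nothing else moved.

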